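Refit the washer's timer knob and set it to the green mark

ROBOT

A 6-joint arm with a two-finger parallel gripper is mounted at the origin on the work surface. World frame = base frame: x ahead of the robot, y to its left, z up, the work surface at z = 0. Lengths are in m, angles in rad, forces in N, time in s.
With the tool pointing down it reaches from about 0.35 to 0.775 m from the base axis. Payload 7.3 kg.
Tool frame: the origin (TCP) lies midway between the tips of the shut fingers; the grasp point (between the pads) lies 19 mm behind it; z points along the fingers, y is the line along which they close (so a half turn about z gives the same grasp; the last joint's range is limited). The gripper opens to 92 mm and grips with 3 to 60 N. Pads are 19 mm wide; open, the fingers measure 130 mm over their backs; the gripper's body (75 mm by 190 mm) begins 47 mm behind the grasp point.
Start: joints at [-1.267, 0.342, 1.524, -0, 1.275, -0.146], TCP at [0.228, -0.473, 0.227] pointing down, gripper open.
Joint ranges: [-2.53, 2.53], [-0.77, 2.02], [0.04, 2.7], [-1, 4.14], [0.28, 2.66], [-3.11, 3.11]. Speed limits (rad/s): [2.57, 2.57, 3.14, 3.14, 3.14, 3.14].

INTERFACE

Orientations are given as [roll, pitch, yaw] about the fixed x, y, z axes, in that order (R = Rz(yaw) Ry(pitch) Rx(roll)).
In Python, from cell import monitor, vision, workorder gives the robot as it stands.
- The arm moves only by the tool move_arm, never from a script. Its argument "rows" is a list of rows, each a list of 5 numbers: the shift along the world's x, y, z in mm, then the turn about the world's z in rad, then the closure, from -1 (fully open) to 1 (shut). A call has 1 to 12 rows; each row shifts and turns the commanded pose from where the row before left it; what a row does not reach is not made up. A row lasts 1/10 s, in which the tool goes at most 50 mm and 8.59 degrees, less where a joint would pass 70% of its speed; a pose out of reach is approached as far as the arm can. A call is refused whole if a number of a shift passes 50 or a number of a turn 0.15, either way. A call with a gripper value outside its range is refused whole. The fingers move at their own pace and stop on an object; "newtons" is the grip in N (left out, the last holds). Time passes only in rows, so rows that do not move let the fingers close. It gives the time, the measured TCP pose, the force, the opening and the grip force at its end, in the units of the state.
- monitor.observe(): the state, without advancing time (a new reading comes with each control period).
- vision.read_camera(name): name is "side" or "top" or "wrist"; returns the picture (480x640x3 uint8, red, green, blue); there is no depth.
- vision.get_calibration(name): a dict with "K" (3x3 intrinsics, pixels), "T" (4x4, takes a point from camera to world coordinates); the wrist camera has in their place "mount" (4x4, takes a point from camera to tool coordinates, whose origin is the TCP and whose axes are the flange's). Camera axes: x right, y up, looking along -z (the intrinsics and any distortion apply to the point x, -y, -z); pixel columns grow to the right and rows downward; lengths in m; the calibration is good to about 2 mm. A picture is of the moment at which its call begins: read the wrist's pose just before it. get_calibration takes no time and is no camera call.
- workorder.hand_in(): hands the job in; it is judged then, once.
The state is a dict: "time": time; "qpos": joint angles; "qvel": joint speeds; "joint_efforts": joint torques, N m; "tool_pos": TCP position; "tool_rot": TCP orientation; "contact_force": force on the tool from outside, world axes, zero at the start; "torque": the same for the moment, N m; "opening": finger opening in m; "grip_force": force on a finger pad.
Only numpy, scipy, OpenCV 4.12 (cv2) and the standard library are available. Lean on these libraries where they do the work, as an engineer would, in place of code of your own. Each camera call takes 0.05 s, during which the arm holds its last target. There are 200 camera calls.

TASK

Put the loose black timer knob back on the brass D-shaft of the washer's control console: line up its flat, and press it on until it snaps fully home, gently, so that the sprung dial plate behind it is never pushed in by more than 4 mm. Then turn it clockwise until its white pointer is at the green mark, let go and leave the other things on the table where they are.

Things in the scene. Friction and masses are not known exactly. Their poses are not given: they have to be found in the camera images.
- knob: Loose black dial knob, 60 g, standing on its skirt, bore underneath. Origin: centre of its underside, on the bore's axis; z up; +x to the white pointer end. Round skirt 54 mm across, hub 41 mm across up to 25 mm, grip bar on top of it
- grip_bar (a point): Middle of the knob's grip bar, 35 mm above the underside, on the axis. The bar is 46 mm long (knob's x), 12 mm wide (knob's y) and reaches from 25 to 45 mm above the underside; flat sides to pinch
- bore_end (a point): Inner end of the knob's bore, on the axis, 22 mm above the underside. The bore is 19.6 mm across with a flat at 4.2 mm from the axis on the pointer side (+x). It slides onto the shaft only when its flat lies over the shaft's flat to within about 0.1 rad; otherwise it stands on the shaft's end, underside 20 mm above the dial plate
- pointer_tip (a point): End of the knob's white pointer line, on the rim of the skirt: 27 mm from the knob's axis along its +x, 6 mm above its underside
- console: White washer control console with a grey panel, fixed to the table, lying face up. 200 mm (x) by 260 mm (y) by 50 mm high; in it the round white dial plate, and in the plate the brass shaft. Origin: on the table, exactly below the shaft's axis; the box reaches 100 mm to either side in x, 100 mm in +y and 160 mm in -y
- shaft_foot (a point): Where the shaft leaves the dial plate: on the axis, in the plate's top face, 58 mm above the table when the plate is not pushed in; axes those of the console (they do not turn with the shaft). Fully home, the knob's underside sits on the plate here
- shaft_top (a point): Top end of the brass timer shaft, 20 mm above the dial plate, on its axis; axes those of the console. Shaft 18 mm thick, one flat at 3.5 mm from the axis over its whole length, the round back chamfered 1 mm at the end. Its angle is not measured: the flat looks to the console's +x, turned from it by anything from 0.8 rad clockwise to 0.9 rad counter-clockwise seen from above
- clips (a point): Point on the shaft's axis 10.5 mm above the dial plate, axes those of the console: the knob's underside is here when it meets the two spring clips on the shaft. About 5 to 15 N of push snaps it past them down onto the plate; they then hold it on. Tilted or twisted it binds: ease and turn a little. The shaft turns with 0.15 N m friction (2.6 rad either way from +x); light rubbing does not turn it
- green_mark (a point): Middle of the green bar printed on the panel, 46 mm from the shaft's axis; the point's x axis points radially outwards from the shaft, at 1.25 rad clockwise (seen from above) of the console's +x. The pointer is at the mark when the knob's x axis points the same way
- detergent: White detergent bottle with blue cap, 80 mm across, 170 mm tall, standing on the table; origin centre of its underside. Leave it
- screwdriver: Screwdriver lying on the table; leave it
- plant: Small plant in a terracotta pot, 104 mm across, 90 mm tall without the leaves; origin centre of its underside. Leave it
- dial_plate (a joint): How far the white dial plate (68 mm across, standing 8 mm proud of the panel) and the shaft in it are pushed in, m; 0 at rest, it springs back. They give 1 mm for every 5 N of downward push. Behind the plate is the timer's switch: it breaks if the plate is pushed in by more than 4 mm (20 N)
There are look-alikes about, which are no part of the job. Several things have the shape of the knob; the one meant has the colours described above.

How it is judged:
On the way, in this order (a step that is already met when the one before it is completed fails the run):
1. the knob is snapped fully home on the shaft (z of knob in the frame of shaft_foot below 0.0025 m and horizontal distance between knob and shaft_foot below 0.003 m and angle between knob's own z axis and vertical below 0.08 rad), for 0.1 s.
2. the pointer has been turned to the green mark (z of knob in the frame of shaft_foot below 0.0025 m and angle between the x axis of knob and the x axis of green_mark, either way round below 0.15 rad and horizontal distance between pointer_tip and green_mark below 0.03 m), for 0.1 s.
At the end, for the whole second after the job is handed in: The knob sits fully home on the shaft (underside within 2.5 mm of the dial plate, axis within 3 mm of the shaft's, tilted less than 0.08 rad), its pointer is within 0.15 rad of the green mark, and it is at rest and released (all of step 2 and horizontal distance between knob and shaft_foot below 0.003 m and angle between knob's own z axis and vertical below 0.08 rad and linear speed of knob below 0.02 m/s); the robot touches nothing.
It fails at once if the dial plate is pushed in by more than 4 mm (20 N) (value of joint dial_plate above 0.004 m).
It fails at once if the fingers push on the console or its shaft with more than 25 N (contact force between the fingers and console above 25 N).
It fails at once if the detergent bottle is displaced by more than 20 mm (distance of detergent from where it was at the start of the episode above 0.02 m).
It fails at once if the screwdriver is displaced by more than 20 mm (distance of screwdriver from where it was at the start of the episode above 0.02 m).
It fails at once if the plant is displaced by more than 20 mm (distance of plant from where it was at the start of the episode above 0.02 m).
It also fails if it takes over 70 s, if anything falls off the work surface, if the arm or the gripper's body presses on something with over 40 N, if the wrist force passes 120 N, or if a joint passes its speed limit or range.

## Working session

There is one attempt and no reset: what is moved stays moved. The work goes in short steps, Python scripts to look and compute and a tool call to move; the robot and the scene stay as the last step left them, time stands still between calls to the robot, and variables do not carry over. Pictures are saved under pics/ and viewed, at most 10 in all, crops included, and the job is handed in when it is done.

Besides the shell and the picture viewer there is one more tool, called after "Call:" as name(argument=value, ...), one argument or row to a line, values as JSON. move_arm: Moves the arm, as the interface text tells. Its arguments: {"type":"object","properties":{"rows":{"type":"array","items":{"type":"array","items":{"type":"number"}}},"newtons":{"type":"number"}},"required":["rows"]}

```bash
mkdir -p pics
python3 - <<'E'
from cell import monitor, vision, workorder
import cv2,numpy as np
s=monitor.observe();print(s)
for n in("top","side"):
    im=vision.read_camera(n);cv2.imwrite(f"pics/{n}0.png",im[...,::-1]);c=vision.get_calibration(n);print(n,c)
print(vision.get_calibration("wrist"))
E
```

```text
{'time': 0.0, 'qpos': array([-1.26698519e+00,  3.42692197e-01,  1.52504891e+00,  9.81663266e-06,
        1.27536678e+00, -1.45972847e-01]), 'qvel': array([ 0.0017794 , -0.00092849,  0.00075008,  0.00069502, -0.00065379,
       -0.00034764]), 'joint_efforts': array([-2.78480002e-03, -4.31240165e+01, -2.44228703e+01,  7.15701445e-02,
        5.59077621e-02, -1.13612714e-04]), 'tool_pos': array([ 0.22816576, -0.47236936,  0.22604967]), 'tool_rot': array([-3.14009490e+00, -2.29684829e-04,  4.49780943e-01]), 'contact_force': array([-0.8405489 ,  0.06240643, -1.06173601]), 'torque': array([-0.01130096,  0.04844257, -0.01031673]), 'grip_force': 0.0, 'opening': 0.09161447913191421}
top {'K': array([[464.84205239,   0.        , 331.44730997],
       [  0.        , 464.84205239, 241.46778794],
       [  0.        ,   0.        ,   1.        ]]), 'T': array([[-0.02657559,  0.99367518, -0.10910261,  0.41237332],
       [-0.9996211 , -0.02563345,  0.01002901, -0.00368124],
       [ 0.0071689 ,  0.1093278 ,  0.9939799 ,  1.09971478],
       [ 0.        ,  0.        ,  0.        ,  1.        ]])}
s
[... 227 characters left out ...]
3],
       [-0.59816381, -0.60092686,  0.53017635,  0.81964841],
       [ 0.01757021,  0.65159084,  0.7583671 ,  1.23335794],
       [ 0.        ,  0.        ,  0.        ,  1.        ]])}
{'K': array([[380.81723515,   0.        , 323.90834229],
       [  0.        , 380.81723515, 235.74004981],
       [  0.        ,   0.        ,   1.        ]]), 'mount': array([[ 6.11383428e-04,  9.58256133e-01,  2.85910494e-01,
         7.80787401e-02],
       [ 9.99999543e-01, -3.75665506e-04, -8.79293970e-04,
         8.39627397e-05],
       [-7.35182128e-04,  2.85910901e-01, -9.58255924e-01,
        -1.56971906e-01],
       [ 0.00000000e+00,  0.00000000e+00,  0.00000000e+00,
         1.00000000e+00]])}
```

View pics/top0.png

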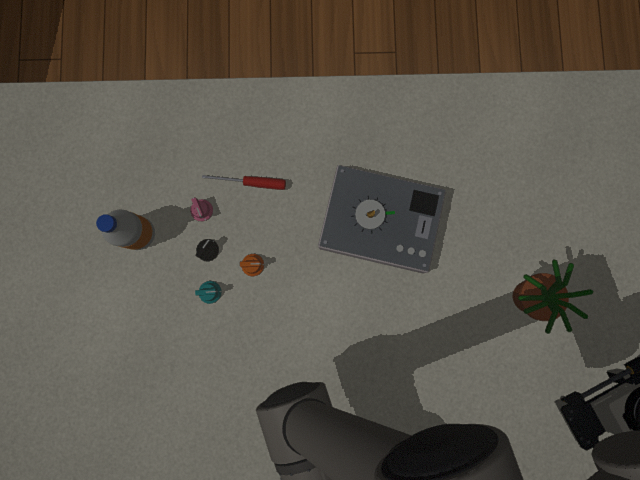

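View pics/side0.png

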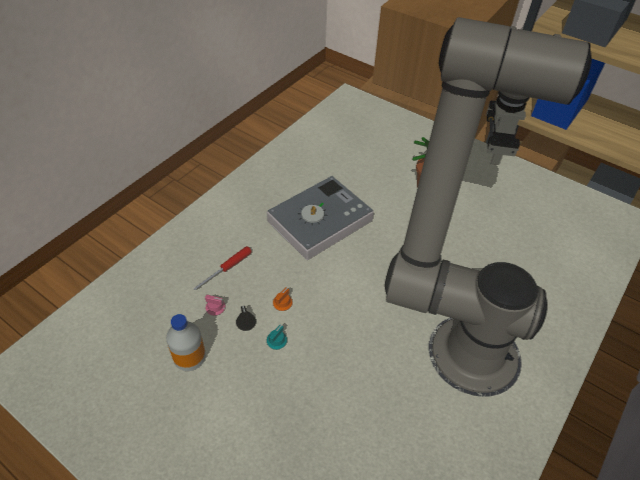

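The top view shows the black knob at (207,249) and the shaft at (371,214), with the green mark at (390,212). The pink, orange and teal knobs are look-alikes.

```bash
cat > h.py <<'E'
from cell import monitor, vision, workorder
import cv2,numpy as np
from scipy.spatial.transform import Rotation as R
def cam(n,s=None):
    c=vision.get_calibration(n)
    if n!="wrist": return c["K"],c["T"]
    T=np.eye(4);T[:3,:3]=R.from_euler("xyz",s["tool_rot"]).as_matrix();T[:3,3]=s["tool_pos"]
    return c["K"],T@c["mount"]
def ray(KT,uv,z):
    K,T=KT;u,v=uv
    d=T[:3,:3]@np.array([(u-K[0,2])/K[0,0],-(v-K[1,2])/K[1,1],-1]);o=T[:3,3]
    return o+d*(z-o[2])/d[2]
def shot(name,crop=None,sc=1):
    s=monitor.observe();im=vision.read_camera("wrist")
    np.savez("pics/"+name,im=im,p=s["tool_pos"],r=s["tool_rot"])
    cv2.imwrite(f"pics/{name}.png",im[...,::-1])
    return s,im,cam("wrist",s)
E
python3 - <<'E'
from h import *
t=cam("top")
for n,uv,z in(("knob",(207,249),.03),("shaft",(371.5,213.5),.07),("green",(390.5,212),.05),("c1",(340,166),.05),("c2",(452,187),.05),("c3",(427,271),.05),("c4",(321,249),.05),("bottlecap",(107,223),.17)): print(n,ray(t,uv,z).round(4))
E
```

```text
knob [0.5197 0.273  0.03  ]
shaft [ 0.5862 -0.1056  0.07  ]
green [ 0.592  -0.1513  0.05  ]
c1 [ 0.7027 -0.0387  0.05  ]
c2 [ 0.6467 -0.2955  0.05  ]
c3 [ 0.4549 -0.2283  0.05  ]
c4 [0.511  0.0099 0.05  ]
bottlecap [0.5635 0.4378 0.17  ]
```

Call:
move_arm(
  rows=[
    [10, 40, 20, 0.1, -1],
    [15, 40, 20, 0.1, -1],
    [20, 40, 10, 0.1, -1],
    [40, 30, 0, 0.1, -1],
    [40, 30, 0, 0.1, -1],
    [40, 30, 0, 0.1, -1],
    [40, 30, 0, 0.1, -1],
    [40, 30, 0, 0.1, -1],
    [40, 30, 0, 0.1, -1],
    [40, 30, 0, 0.1, -1],
    [33, 27, 0, 0.1, -1],
    [0, 0, 0, 0, -1],
  ],
)

```text
time: 1.3
tool_pos: [0.589, -0.1119, 0.2751]
tool_rot: [-3.141, -0.002, 1.557]
contact_force: [-0.3, -0.0, 0.1]
opening: 0.0917
grip_force: 0.0
```

Run:
```python
from h import *
s,im,c=shot("w1");print(s["time"],s["tool_pos"],s["tool_rot"])
```

```text
1.3 [ 0.58900914 -0.1118672   0.27512865] [-3.14095675e+00 -1.83028013e-03  1.55747763e+00]
```

View pics/w1.png

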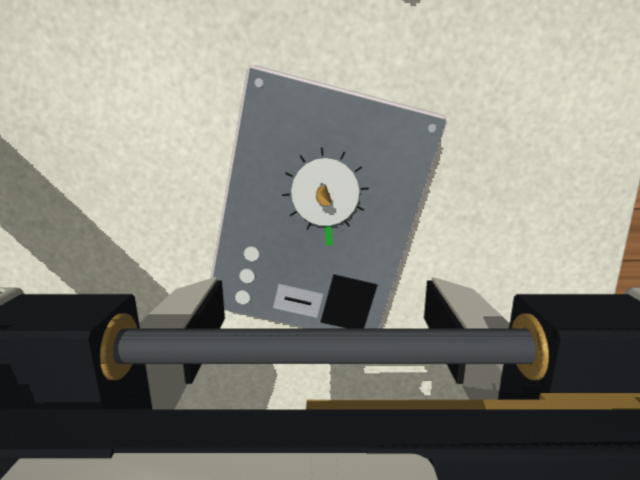

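The dial plate is at (325,192), the brass shaft top near (324,188) and the green bar at (329,236). I'll measure these and zoom in on the shaft.

Run:
```python
from h import *
d=np.load("pics/w1.npz");im=d["im"];c=cam("wrist",dict(tool_pos=d["p"],tool_rot=d["r"]))
hsv=cv2.cvtColor(im,cv2.COLOR_RGB2HSV)
m=((hsv[...,2]>150)).astype(np.uint8);w=np.zeros_like(m);w[150:235,285:368]=1
cs,_=cv2.findContours(m*w,cv2.RETR_EXTERNAL,cv2.CHAIN_APPROX_NONE);k=cv2.convexHull(max(cs,key=cv2.contourArea))
e=cv2.fitEllipse(k);print(e);P=ray(c,e[0],.058);print("shaft",P)
g=((hsv[...,0]>45)&(hsv[...,0]<75)&(hsv[...,1]>120));g[:150]=0;v,u=np.nonzero(g);G=ray(c,(u.mean(),v.mean()),.05);print("green",G,len(u),np.linalg.norm((G-P)[:2]),np.arctan2(*(G-P)[1::-1]))
for uv in((250,67),(445,118)):print(ray(c,uv,.05))
b=(hsv[...,1]>90)&(hsv[...,0]<30)&(w>0);v,u=np.nonzero(b)
print(u.min(),u.max(),v.min(),v.max())
cv2.imwrite("pics/c1.png",cv2.resize(im[160:225,290:360,::-1],None,fx=8,fy=8,interpolation=cv2.INTER_CUBIC))
```

```text
((324.7249755859375, 191.43902587890625), (67.18939208984375, 67.6176528930664), 99.5957260131836)
shaft [ 0.59073979 -0.0999909   0.058     ]
green [ 0.59391057 -0.14730192  0.05      ] 126 0.047417156616217315 -1.5038764498308772
[0.52300874 0.01558501 0.05      ]
[ 0.70693526 -0.03184193  0.05      ]
316 330 185 205
```

View pics/c1.png

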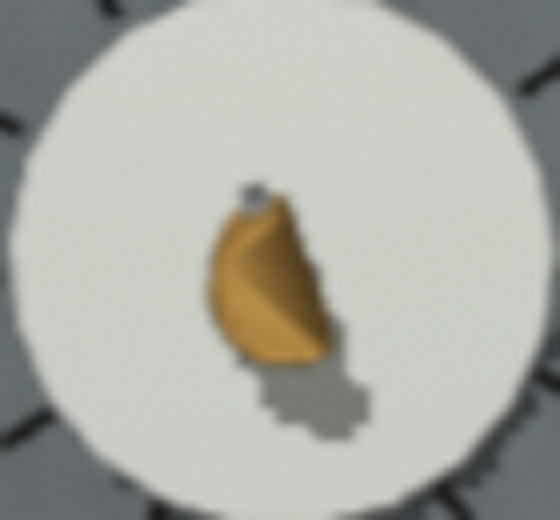

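The blob may be the whole D with its chord on the right, or that line may only be a shading line. I'll put the camera straight over the shaft, closer in, to settle it.

Call:
move_arm(
  rows=[
    [2, -20, -40, 0, -1],
    [0, -20, -40, 0, -1],
    [0, -20, -40, 0, -1],
    [0, -6, -40, 0, -1],
    [0, 0, -10, 0, -1],
    [0, 0, 0, 0, -1],
  ],
)

```text
time: 1.95
tool_pos: [0.5869, -0.1819, 0.1056]
tool_rot: [-3.138, -0.001, 1.548]
contact_force: [0.2, 0.8, -0.7]
opening: 0.0916
grip_force: 0.0
```

Run:
```python
from h import *
s,im,c=shot("w2");print(s["time"],s["tool_pos"],s["tool_rot"])
K,T=c
q=np.linalg.inv(T)@np.array([.5907,-.1,.078,1]);u=K[0,2]-K[0,0]*q[0]/q[2];v=K[1,2]+K[1,1]*q[1]/q[2];print(u,v)
u,v=int(u),int(v);y0=max(v-60,0);x0=u-60;print(x0,y0)
cv2.imwrite("pics/c2.png",cv2.resize(im[y0:v+60,x0:u+60,::-1],None,fx=5,fy=5,interpolation=cv2.INTER_CUBIC))
```

```text
1.95 [ 0.58690838 -0.18194153  0.10562808] [-3.13826706e+00 -1.43929990e-03  1.54821748e+00]
326.72902739218904 112.0079555108793
266 52
```

View pics/c2.png

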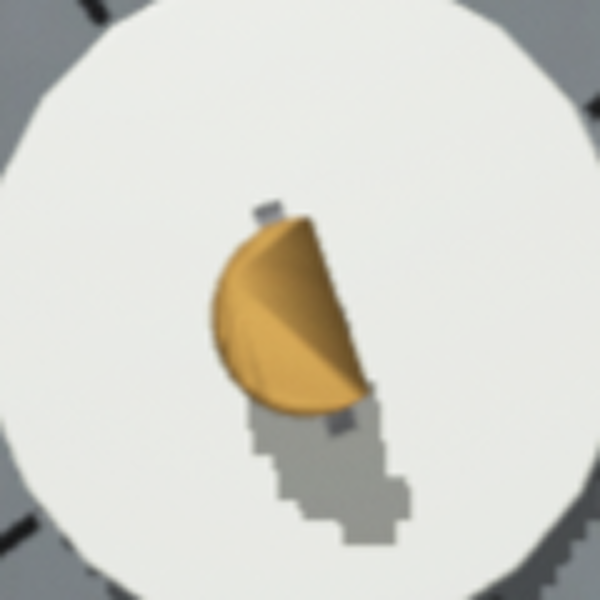

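The whole D is plain here. The flat runs from (308,218) to (366,393) in the crop, facing right and slightly up.

Run:
```python
from h import *
d=np.load("pics/w2.npz");im=d["im"];c=cam("wrist",dict(tool_pos=d["p"],tool_rot=d["r"]))
px=lambda x,y:(266+x/5-.4,52+y/5-.4)
a,b=[ray(c,px(*p),.078) for p in((308,218),(366,393))]
n=(a-b)[:2];L=np.hypot(*n);ang=np.arctan2(n[1],n[0])-np.pi/2
nn=np.array([np.cos(ang),np.sin(ang)]);print(L,"flat yaw",ang,"axis",(a+b)[:2]/2-3.5e-3*nn)
hsv=cv2.cvtColor(im,cv2.COLOR_RGB2HSV);m=((hsv[...,2]>190)&(hsv[...,1]<40)).astype(np.uint8);w=m*0;w[35:185,255:400]=1
cs,_=cv2.findContours(m*w,cv2.RETR_EXTERNAL,cv2.CHAIN_APPROX_NONE);k=cv2.convexHull(max(cs,key=cv2.contourArea))
e=cv2.fitEllipse(k);print(e,ray(c,e[0],.058))
br=((hsv[...,1]>110)&(hsv[...,0]<30)).astype(np.uint8)*w
cs,_=cv2.findContours(br,cv2.RETR_EXTERNAL,cv2.CHAIN_APPROX_NONE);k=max(cs,key=cv2.contourArea)
pts=np.array([ray(c,p[0],.078)[:2] for p in k])
cc,r=cv2.minEnclosingCircle((pts*1e4).astype(np.float32));print(np.array(cc)/1e4,r/1e4)
g=((hsv[...,0]>45)&(hsv[...,0]<75)&(hsv[...,1]>120));v,u=np.nonzero(g);print(u.mean(),v.mean(),ray(c,(u.mean(),v.mean()),.05))
```

```text
0.016321981318382743 flat yaw 0.31914886646893237 axis [ 0.59029673 -0.1015622 ]
((326.58587646484375, 112.23576354980469), (130.3792266845703, 136.3824005126953), 1.0985208749771118) [ 0.59072306 -0.09961547  0.058     ]
[ 0.59076055 -0.10135615] 0.008671255493164063
333.4164859002169 200.26898047722344 [ 0.59368378 -0.14699461  0.05      ]
```

Call:
move_arm(
  rows=[
    [0, 30, 30, 0.08, -1],
    [0, 40, 30, 0.1, -1],
    [0, 40, 20, 0.1, -1],
    [0, 40, 0, 0.1, -1],
    [0, 40, 0, 0.1, -1],
    [0, 40, 0, 0.1, -1],
    [0, 40, 0, 0.1, -1],
    [0, 40, 0, 0.1, -1],
    [-2, 40, -15, 0.1, -1],
    [-2, 40, -15, 0.1, -1],
    [0, 15, -10, 0, -1],
    [0, 0, 0, 0, -1],
  ],
)

```text
time: 3.2
tool_pos: [0.5838, 0.2255, 0.1475]
tool_rot: [3.141, 0.001, 2.532]
contact_force: [0.9, -0.3, 0.2]
opening: 0.0919
grip_force: 0.0
```

Run:
```python
from h import *
s,im,c=shot("w3");print(s["time"],s["tool_pos"],s["tool_rot"])
```

```text
3.2 [0.58377411 0.2254686  0.1474906 ] [3.14077403e+00 5.36248230e-04 2.53196229e+00]
```

View pics/w3.png

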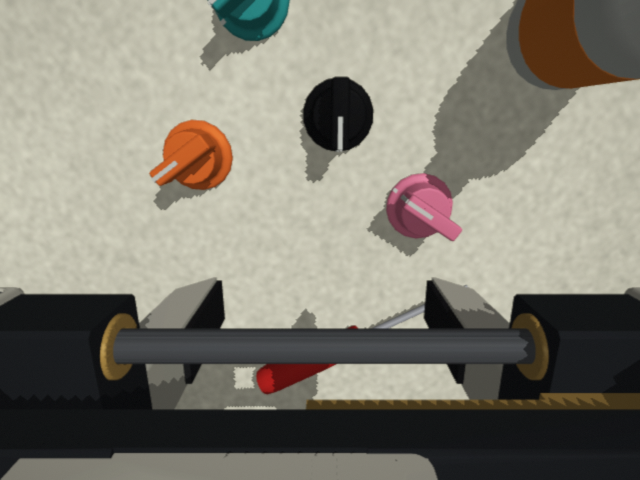

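The black knob is at (339,114), with its white pointer line straight down the picture along tool −x. The orange and pink knobs keep enough clearance.

Run:
```python
from h import *
d=np.load("pics/w3.npz");im=d["im"];c=cam("wrist",dict(tool_pos=d["p"],tool_rot=d["r"]))
hsv=cv2.cvtColor(im,cv2.COLOR_RGB2HSV);w=np.zeros(im.shape[:2],np.uint8);w[65:165,290:390]=1
m=(hsv[...,2]<55).astype(np.uint8)*w
cs,_=cv2.findContours(m,cv2.RETR_EXTERNAL,cv2.CHAIN_APPROX_NONE);k=cv2.convexHull(max(cs,key=cv2.contourArea));e=cv2.fitEllipse(k);print(e)
for z in(.006,.03):print(z,ray(c,e[0],z),e[1][0]/381*(c[1][2,3]-z))
wm=(hsv[...,2]>150)*(hsv[...,1]<25)*w;wm[:,:330]=0;wm[:,350:]=0;wm[:105]=0;wm[150:]=0
v,u=np.nonzero(wm);print(len(u),u.min(),u.max(),v.min(),v.max())
vx,vy,x,y=cv2.fitLine(np.c_[u,v].astype(np.float32),cv2.DIST_L2,0,.01,.01).ravel();print(vx,vy,x,y)
a=ray(c,(x-vx*15,y-vy*15),.03);b=ray(c,(x+vx*15,y+vy*15),.03);dd=(b-a)*np.sign((b-a)[0]);print("pointer yaw",np.arctan2(dd[1],dd[0]))
```

```text
((337.64434814453125, 114.14395904541016), (69.13695526123047, 73.31600952148438), 8.9287691116333)
0.006 [0.52250391 0.28152664 0.006     ] 0.05415193230947955
0.03 [0.52236388 0.28059595 0.03      ] 0.04979684851349653
117 338 341 117 149
0.01418324 -0.9998994 339.68375 133.64957
pointer yaw -0.6117846154850105
```

Call:
move_arm(
  rows=[
    [-30, 28, -20, 0, -1],
    [-31, 29, -30, 0, -1],
    [0, 0, -25, 0, -1],
    [0, 0, 0, 0, -1],
    [0, 0, 0, 0, -1],
  ],
)

```text
time: 3.75
tool_pos: [0.5262, 0.2779, 0.0746]
tool_rot: [3.14, 0.002, 2.528]
contact_force: [-0.6, -0.1, 0.9]
opening: 0.0915
grip_force: 0.0
```

Call:
move_arm(
  rows=[
    [-2, 3, -20, 0, -1],
    [0, 0, -20, 0, -1],
    [0, 0, -5, 0, -1],
    [0, 0, 0, 0, -1],
    [0, 0, 0, 0, -1],
  ],
)

```text
time: 4.25
tool_pos: [0.524, 0.2819, 0.0296]
tool_rot: [3.139, 0.002, 2.529]
contact_force: [0.1, -0.7, 1.1]
opening: 0.0918
grip_force: 0.0
```

Call:
move_arm(
  newtons=40,
  rows=[
    [0, 0, 0, 0, 1],
    [0, 0, 0, 0, 1],
    [0, 0, 0, 0, 1],
    [0, 0, 0, 0, 1],
    [0, 0, 0, 0, 1],
    [0, 0, 0, 0, 1],
    [0, 0, 0, 0, 1],
    [0, 0, 0, 0, 1],
  ],
)

```text
time: 5.05
tool_pos: [0.5225, 0.2821, 0.0278]
tool_rot: [3.142, -0.0, 2.53]
contact_force: [-0.8, -0.7, -0.2]
opening: 0.0324
grip_force: 0.0
```

Call:
move_arm(
  rows=[
    [0, 0, 0, 0, 1],
    [0, 0, 0, 0, 1],
    [0, 0, 0, 0, 1],
    [0, 0, 0, 0, 1],
    [0, 0, 0, 0, 1],
    [0, 0, 0, 0, 1],
  ],
)

```text
time: 5.65
tool_pos: [0.5224, 0.2821, 0.0279]
tool_rot: [3.142, -0.0, 2.53]
contact_force: [0.1, -1.1, 0.5]
opening: 0.0119
grip_force: 40.0
```

Call:
move_arm(
  rows=[
    [0, 0, 40, 0, 1],
    [0, 0, 50, 0, 1],
    [5, -20, 40, 0.05, 1],
    [5, -40, 10, 0.1, 1],
    [8, -40, 0, 0.1, 1],
    [8, -40, 0, 0.1, 1],
    [8, -40, 0, 0.1, 1],
    [8, -40, 0, 0.1, 1],
    [8, -40, 0, 0.1, 1],
    [8, -40, 0, 0.1, 1],
    [10, -40, 0, 0.1, 1],
    [0, -40, 0, 0.08, 1],
  ],
)

```text
time: 6.85
tool_pos: [0.5911, -0.0997, 0.1677]
tool_rot: [-3.141, 0.001, -2.82]
contact_force: [0.3, -0.3, -0.5]
opening: 0.0115
grip_force: 40.0
```

Call:
move_arm(
  rows=[
    [0, 0, -10, 0, 1],
    [0, 0, 0, 0, 1],
    [0, 0, 0, 0, 1],
  ],
)

```text
time: 7.15
tool_pos: [0.5901, -0.0969, 0.1575]
tool_rot: [3.14, -0.001, -2.823]
contact_force: [-0.1, 1.2, -0.9]
opening: 0.012
grip_force: 40.0
```

Run:
```python
from h import *
s,im,c=shot("w4");print(s["time"],s["tool_pos"],s["tool_rot"],s["contact_force"])
K,T=c
def pr(P):
    q=np.linalg.inv(T)@np.r_[P,1];return K[0,2]-K[0,0]*q[0]/q[2],K[1,2]+K[1,1]*q[1]/q[2]
Rt=R.from_euler("xyz",s["tool_rot"]).as_matrix()
for h in(0,.006,.025,.045):print(h,pr(s["tool_pos"]+Rt@np.array([0,0,.0279-h])))
cv2.imwrite("pics/c4.png",im[180:480,160:480,::-1].repeat(2,0).repeat(2,1))
```

```text
7.15 [ 0.59008539 -0.09686962  0.15752993] [ 3.14041726e+00 -8.76297949e-04 -2.82348018e+00] [-0.14797151  1.17686083 -0.93418459]
0 (np.float64(324.05641115875846), np.float64(275.0540056133586))
0.006 (np.float64(324.05275699870356), np.float64(279.6101572820287))
0.025 (np.float64(324.03960338438867), np.float64(296.01060524029174))
0.045 (np.float64(324.0224415893568), np.float64(317.4086118680211))
```

View pics/c4.png

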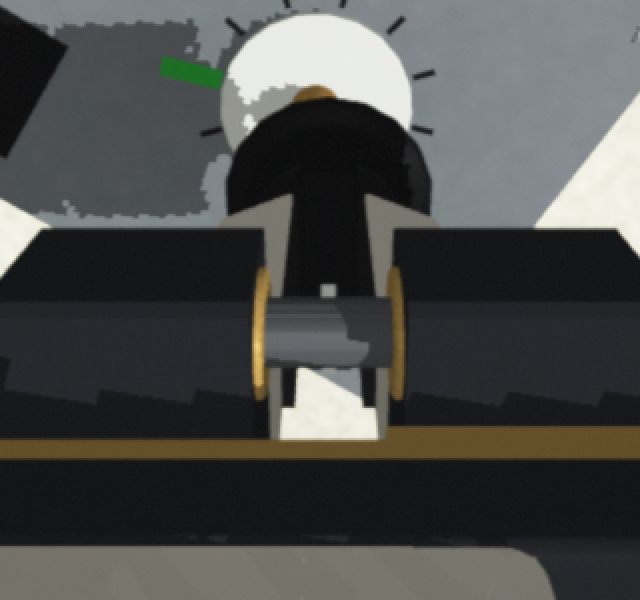

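The knob is held centred at u≈324.2, where the TCP predicts 324.05, so there is no sideways bias. Next I'll check the fore-aft position from the skirt's rim and the plate.

Run:
```python
from h import *
d=np.load("pics/w4.npz");im=d["im"];s=dict(tool_pos=d["p"],tool_rot=d["r"]);c=cam("wrist",s);K,T=c
def pr(P):
    q=np.linalg.inv(T)@np.r_[P,1];return K[0,2]-K[0,0]*q[0]/q[2],K[1,2]+K[1,1]*q[1]/q[2]
Rt=R.from_euler("xyz",s["tool_rot"]).as_matrix()
for h in(0,.003,.006):print(h,pr(s["tool_pos"]+Rt@np.array([.027,0,.0279-h])))
print([ (v,im[v,322:327].mean().round()) for v in range(222,236)])
hsv=cv2.cvtColor(im,cv2.COLOR_RGB2HSV);
m=((hsv[...,2]>175)&(hsv[...,1]<30)).astype(np.uint8);m[:180]=0;m[245:]=0;m[:,:272]=0;m[:,372:]=0
cs,_=cv2.findContours(m,cv2.RETR_EXTERNAL,cv2.CHAIN_APPROX_NONE);k=max(cs,key=cv2.contourArea)[:,0]
W=np.array([ray(c,p,.058)[:2] for p in k])
for v in(190,200,210,220): # right edges
    pass
P0=np.array([.5906,-.1008]);r=np.hypot(*(W-P0).T);sel=np.abs(r-.034)<.003;W=W[sel]
A=np.c_[2*W,np.ones(len(W))];x=np.linalg.lstsq(A,(W**2).sum(1),rcond=None)[0];print("plate",x[:2],np.sqrt(x[2]+x[:2]@x[:2]),len(W))
```

```text
0 (np.float64(324.095219671201), np.float64(225.1745004903674))
0.003 (np.float64(324.0939371064235), np.float64(226.7509131313481))
0.006 (np.float64(324.0926148275317), np.float64(228.3761387699122))
[(222, np.float64(231.0)), (223, np.float64(210.0)), (224, np.float64(168.0)), (225, np.float64(132.0)), (226, np.float64(113.0)), (227, np.float64(103.0)), (228, np.float64(61.0)), (229, np.float64(25.0)), (230, np.float64(16.0)), (231, np.float64(16.0)), (232, np.float64(17.0)), (233, np.float64(19.0)), (234, np.float64(19.0)), (235, np.float64(19.0))]
plate [ 0.58970487 -0.10122144] 0.03292209773696857 134
```

Call:
move_arm(
  rows=[
    [-1, -4, -20, 0, 1],
    [0, 0, -18, 0, 1],
    [0, 0, -6, 0, 1],
    [0, 0, 0, 0, 1],
    [0, 0, 0, 0, 1],
  ],
)

```text
time: 7.7
tool_pos: [0.59, -0.1014, 0.1148]
tool_rot: [-3.141, 0.001, -2.823]
contact_force: [0.3, -0.2, -0.2]
opening: 0.0116
grip_force: 40.0
```

Call:
move_arm(
  rows=[
    [-0.5, 0, -4, 0, 1],
    [0, 0, -3, 0, 1],
    [0, 0, -1, 0, 1],
    [0, 0, -1, 0, 1],
    [0, 0, -1, 0, 1],
    [0, 0, 0, 0, 1],
  ],
)

```text
time: 8.3
tool_pos: [0.5891, -0.1019, 0.1039]
tool_rot: [-3.142, 0.0, -2.823]
contact_force: [0.8, 0.2, 0.4]
opening: 0.0115
grip_force: 40.0
```

Call:
move_arm(
  rows=[
    [0, 0, -1, 0, 1],
    [0, 0, -1, 0, 1],
    [0, 0, 0, 0, 1],
  ],
)

```text
time: 8.6
tool_pos: [0.589, -0.1019, 0.1018]
tool_rot: [3.142, 0.0, -2.823]
contact_force: [0.6, -0.3, -1.5]
opening: 0.0117
grip_force: 40.0
```

Call:
move_arm(
  rows=[
    [0, 0, -1, 0, 1],
    [0, 0, -1, 0, 1],
    [0, 0, -1, 0, 1],
    [0, 0, -1, 0, 1],
    [0, 0, 0, 0, 1],
  ],
)

```text
time: 9.1
tool_pos: [0.589, -0.1019, 0.0978]
tool_rot: [3.142, 0.0, -2.823]
contact_force: [0.9, 1.3, 0.4]
opening: 0.0118
grip_force: 40.0
```

Call:
move_arm(
  rows=[
    [0, 0, -1, 0, 1],
    [0, 0, -1, 0, 1],
    [0, 0, -0.5, 0, 1],
    [0, 0, 0, 0, 1],
  ],
)

```text
time: 9.5
tool_pos: [0.589, -0.1019, 0.0955]
tool_rot: [3.142, 0.0, -2.823]
contact_force: [0.4, 0.9, 1.4]
opening: 0.0115
grip_force: 40.0
```

Call:
move_arm(
  rows=[
    [0, 0, -0.5, 0, 1],
    [0, 0, -0.5, 0, 1],
    [0, 0, 0, 0, 1],
  ],
)

```text
time: 9.8
tool_pos: [0.5891, -0.102, 0.0945]
tool_rot: [-3.141, 0.0, -2.823]
contact_force: [-0.9, -0.5, 2.7]
opening: 0.0116
grip_force: 40.0
```

Call:
move_arm(
  rows=[
    [0, 0, -0.5, 0, 1],
    [0, 0, -0.5, 0, 1],
    [0, 0, 0, 0, 1],
  ],
)

```text
time: 10.1
tool_pos: [0.5891, -0.1019, 0.0935]
tool_rot: [-3.141, 0.0, -2.823]
contact_force: [0.2, 0.4, 3.1]
opening: 0.0117
grip_force: 40.0
```

Call:
move_arm(
  rows=[
    [0, 0, -0.5, 0, 1],
    [0, 0, -0.5, 0, 1],
    [0, 0, 0, 0, 1],
  ],
)

```text
time: 10.4
tool_pos: [0.5889, -0.1018, 0.092]
tool_rot: [3.141, -0.0, -2.823]
contact_force: [0.8, 0.1, -0.2]
opening: 0.0115
grip_force: 40.0
```

Call:
move_arm(
  rows=[
    [0, 0, -1, 0, 1],
    [0, 0, -1, 0, 1],
    [0, 0, -1, 0, 1],
    [0, 0, 0, 0, 1],
  ],
)

```text
time: 10.8
tool_pos: [0.589, -0.1019, 0.0892]
tool_rot: [3.141, 0.0, -2.823]
contact_force: [1.0, 0.6, 1.4]
opening: 0.0117
grip_force: 40.0
```

Call:
move_arm(
  rows=[
    [0, 0, -1, 0, 1],
    [0, 0, -1, 0, 1],
    [0, 0, -0.5, 0, 1],
    [0, 0, 0, 0, 1],
  ],
)

```text
time: 11.2
tool_pos: [0.589, -0.1018, 0.0866]
tool_rot: [3.141, -0.0, -2.823]
contact_force: [2.8, 0.9, -0.1]
opening: 0.0121
grip_force: 40.0
```

Call:
move_arm(
  rows=[
    [0, 0, -0.5, 0, 1],
    [0, 0, -0.5, 0, 1],
    [0, 0, 0, 0, 1],
  ],
)

```text
time: 11.5
tool_pos: [0.589, -0.1019, 0.0858]
tool_rot: [3.141, -0.0, -2.823]
contact_force: [1.2, 0.6, 0.2]
opening: 0.0116
grip_force: 40.0
```

Call:
move_arm(
  rows=[
    [0, 0, -0.5, 0, 1],
    [0, 0, -0.5, 0, 1],
    [0, 0, 0, 0, 1],
  ],
)

```text
time: 11.8
tool_pos: [0.589, -0.1019, 0.0851]
tool_rot: [-3.142, 0.0, -2.823]
contact_force: [1.3, 0.4, 2.6]
opening: 0.0115
grip_force: 40.0
```

Call:
move_arm(
  rows=[
    [0, 0, -0.5, 0, 1],
    [0, 0, -0.5, 0, 1],
    [0, 0, 0, 0, 1],
  ],
)

```text
time: 12.1
tool_pos: [0.589, -0.1019, 0.0844]
tool_rot: [-3.141, 0.0, -2.823]
contact_force: [-0.7, 1.7, 6.6]
opening: 0.0115
grip_force: 40.0
```

Call:
move_arm(
  rows=[
    [0, 0, 1, 0, 1],
    [0, 0, 0, -0.1, 1],
    [0.1, 0.1, 0, -0.14, 1],
    [0.1, 0.1, 0, -0.14, 1],
    [0.1, 0.1, 0, -0.14, 1],
    [0, 0, 0, 0, 1],
  ],
)

```text
time: 12.7
tool_pos: [0.5904, -0.1014, 0.0853]
tool_rot: [3.141, 0.003, 2.939]
contact_force: [4.7, 3.2, 1.6]
opening: 0.0115
grip_force: 40.0
```

Call:
move_arm(
  rows=[
    [0, 0, 0, -0.14, 1],
    [0, 0.1, 0, -0.14, 1],
    [0, 0.1, 0, -0.14, 1],
    [0, 0.1, 0, -0.14, 1],
    [0, 0.1, 0, -0.14, 1],
    [0, 0, 0, 0, 1],
  ],
)

```text
time: 13.3
tool_pos: [0.5903, -0.1017, 0.0853]
tool_rot: [3.14, 0.002, 2.242]
contact_force: [5.4, -1.0, 1.5]
opening: 0.0117
grip_force: 40.0
```

Call:
move_arm(
  rows=[
    [0.2, 0.1, 0, -0.15, 1],
    [0.2, 0.1, 0, -0.15, 1],
    [0.2, 0.1, 0, -0.15, 1],
    [0, 0.1, 0, -0.15, 1],
    [0, 0, 0, 0, 1],
    [0, 0, 0, 0, 1],
  ],
)

```text
time: 13.9
tool_pos: [0.5902, -0.1019, 0.0852]
tool_rot: [3.141, 0.002, 1.648]
contact_force: [2.8, -4.2, 2.5]
opening: 0.0119
grip_force: 40.0
```

Within 0.01 rad of the target by tool yaw. I'll release, rise straight up and look.

Call:
move_arm(
  rows=[
    [0, 0, 0, 0, 0.3],
    [0, 0, 0, 0, 0],
    [0, 0, 0, 0, -0.5],
    [0, 0, 0, 0, -1],
    [0, 0, 0, 0, -1],
    [0, 0, 10, 0, -1],
    [0, 0, 30, 0, -1],
    [0, -20, 40, 0, -1],
    [0, -30, 10, 0, -1],
    [0, -20, 0, 0, -1],
    [0, 0, 0, 0, -1],
  ],
)

```text
time: 15.0
tool_pos: [0.59, -0.1734, 0.1762]
tool_rot: [3.14, 0.002, 1.637]
contact_force: [-0.6, 0.1, -0.7]
opening: 0.091
grip_force: 0.0
```

Run:
```python
from h import *
s,im,c=shot("w5");print(s["time"],s["tool_pos"],s["tool_rot"],s["opening"])
K,T=c
q=np.linalg.inv(T)@np.array([.59,-.101,.07,1]);u=int(K[0,2]-K[0,0]*q[0]/q[2]);v=int(K[1,2]+K[1,1]*q[1]/q[2])
y0=max(v-75,0);x0=u-75;print(x0,y0)
cv2.imwrite("pics/c5.png",cv2.resize(im[y0:v+110,x0:u+75,::-1],None,fx=3,fy=3,interpolation=cv2.INTER_CUBIC))
hsv=cv2.cvtColor(im,cv2.COLOR_RGB2HSV)
g=((hsv[...,0]>45)&(hsv[...,0]<75)&(hsv[...,1]>120));y,x=np.nonzero(g);print("green",x.mean(),y.mean(),ray(c,(x.mean(),y.mean()),.05))
m=(hsv[...,2]<50).astype(np.uint8);m[:max(v-50,0)]=0;m[v+60:]=0;m[:,:u-50]=0;m[:,u+50:]=0
k=cv2.convexHull(max(cv2.findContours(m,0,1)[0],key=cv2.contourArea));e=cv2.fitEllipse(k);print(e,ray(c,e[0],.064))
```

```text
15.0 [ 0.58998257 -0.1733616   0.17621193] [3.13974262e+00 1.65724751e-03 1.63743141e+00] 0.09097503523637393
254 54
green 329.9764705882353 193.3294117647059 [ 0.59387205 -0.1471652   0.05      ]
((330.9802551269531, 131.40769958496094), (74.74382019042969, 79.92764282226562), 0.8302170634269714) [ 0.59106099 -0.10202972  0.064     ]
```

View pics/c5.png

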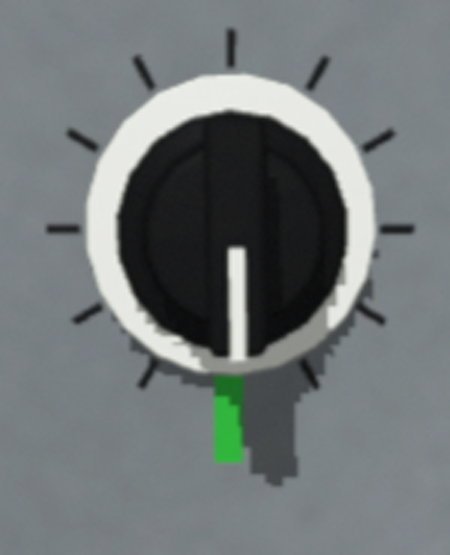

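The pointer line at x≈237 in the crop lies over the green bar (x≈229), about 0.03 rad off. The skirt is concentric with the plate, and its apparent size fits fully home. Handing in.

```bash
python3 -c "
from cell import workorder
print(workorder.hand_in())"
```

```text
the job is handed in; nothing more can be done
None
```

The knob is pressed onto the shaft and, by my measurements, fully home. Its pointer is about 0.03 rad from the green mark, the gripper has let go, and the job is handed in at about 15 s; no verdict came back.

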